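Clip the lifting handle onto the round setting master

ROBOT

A 7-joint arm with a two-finger parallel gripper is mounted at the origin on the work surface. World frame = base frame: x ahead of the robot, y to its left, z up, the work surface at z = 0. Lengths are in m, angles in rad, forces in N, time in s.
With the tool pointing down it reaches from about 0.425 to 0.825 m from the base axis. Payload 3.6 kg.
Tool frame: the origin (TCP) lies where the fingers leave the gripper's body, on its centre line; the fingertips stand 84 mm ahead of it and the grasp point (between the pads) lies 65 mm ahead of it; z points along the fingers, x is the direction in which the jaws open and shut, and the axes are right-handed (so a half turn about z gives the same grasp; the last joint's range is limited). The gripper opens to 93 mm and grips with 3 to 60 N. Pads are 15 mm wide; open, the fingers measure 128 mm over their backs; the gripper's body (75 mm by 188 mm) begins 65 mm behind the grasp point.
Start: joints at [-1.258, 0.615, -0.013, 1.423, 0.008, 1.103, -0.04], TCP at [0.217, 0.613, 0.303] pointing down, gripper open.
Joint ranges: [-3.12, 3.12], [-0.3, 2.06], [-1.34, 1.32], [0.26, 2.42], [-1.36, 4.5], [0.01, 1.98], [-2.84, 2.84]. Speed limits (rad/s): [2.79, 2.79, 3.14, 3.14, 3.14, 3.14, 3.14].

INTERFACE

Orientations are given as a 3x3 rotation matrix whose columns are the frame's x, y, z axes.
In Python, from bench import monitor, imaging, job_done gives the robot as it stands.
- The arm moves only by the tool arm_command, never from a script. Its argument "deltas" is a list of rows, each a list of 7 numbers: the shift along the tool's x, y, z in cm, then the turn, a rotation vector about the tool's x, y, z in rad, then the gripper's target within -1 to 1 (shut at 1, half-way at 0, fully open at -1). A call has 1 to 10 rows; each row is the pose to reach, as a shift and turn from the pose commanded when the call began, along the tool's axes at that moment; what a row does not reach only later rows make up. A row lasts 1/8 s, in which the tool goes at most 62.5 mm and 10.7 degrees, less where a joint would pass 70% of its speed; a pose out of reach is approached as far as the arm can. A call with a gripper value outside its range is refused whole. The fingers move at their own pace and stop on an object; the grip force is fixed at half the most. Time passes only in rows, so rows that repeat a pose let the fingers close. It gives the time, the measured TCP pose, the force and the opening at its end, in the units of the state.
- monitor.read_state(): the state, without advancing time (a new reading comes with each control period).
- imaging.capture(name): name is "side" or "top"; returns a dict with "image" (420x560x3 uint8, red, green, blue), "fov_y" (degrees; the focal length in pixels is half the picture's height over the tangent of half this angle, whatever the lens; pixels are square), "cx", "cy" (the principal point, pixels), "extrinsics" (4x4, takes a point from world to camera coordinates). Camera axes: x right, y up, looking along -z (the intrinsics and any distortion apply to the point x, -y, -z); pixel columns grow to the right and rows downward; lengths in m; the calibration is good to about 2 mm. A picture is of the moment at which its call begins. There is no depth.
- job_done(): hands the job in, once; it reports no verdict.
The state is a dict: "clock": time; "q": joint angles; "qd": joint speeds; "tau": joint torques, N m; "eef_pos": TCP position; "tool_rot": TCP orientation; "contact_force": force on the tool from outside, world axes, zero at the start; "ft_torque": the same for the moment, N m; "gripper_width": finger opening in m.
Only numpy, scipy, OpenCV 4.12 (cv2) and the standard library are available. Lean on these libraries where they do the work, as an engineer would, in place of code of your own. Each camera call takes 0.05 s, during which the arm holds its last target.

TASK

Take the lifting handle that has the sprung snap hook out of its stand and press it straight down over the bar of the lifting eye on the round setting master, until the eye has pushed past the gate and the gate has sprung shut beneath the bar. Then let go and leave the handle clipped on the eye, standing there by itself.

Things in the scene. Friction and masses are not known exactly. Their poses are not given: they have to be found in the camera images.
- snap_grip (a point): Centre of the black rectangular grip (34 x 26 x 46 mm along x, y, z; z up) of the loose lifting handle with the snap hook, about 0.25 kg; its feet are 102 mm below. It starts upright in a shallow aluminium stand (68 x 40 x 14 mm, floor 5 mm, 4 mm play) and lifts straight out. A second stand holds a handle with a round grip and a plain J hook without a gate: not wanted.
- snap_throat (a point): Where the bar's centre lies when the handle rests on the eye: 51 mm under the grip's centre, same axes. The steel hook frame, 50 mm (x) by 22 mm (y), has two straight legs joined on top; between them the throat, 28 mm wide along x, runs from its roof (47 mm under the grip's centre) down past the gate (90 mm under) to the open mouth at the feet (102 mm under).
- gate (a joint): The sprung gate across the mouth: a 33 mm steel flap hinged in the leg on the handle's -x side. 0 rad is shut; it swings only inward (up), to 1.45 rad. A bar pressed against it from below opens it at about 2 to 15 N; it springs shut below the bar once the bar's centre is at most 57 mm under the grip's centre.
- eye (a point): Middle of the bar of the lifting eye on the round setting master (steel disc 110 mm across, 45 mm high, fixed). The bar is level, 8 mm thick, along this point's y axis, 60 mm clear between its uprights, its centre 54.5 mm above the disc. The handle's y axis goes along the bar, either way round. A square master (100 mm, same height and eye) stands near: not wanted.
Not all that is in view belongs to the job. Leave any pink look-alike of the part that bears snap_grip alone.

How it is judged:
On the way:
1. with the handle held in the gripper, the bar of the round master's eye pushes the gate open (value of joint gate above 0.25 rad and contact force between the fingers and anything else above 2 N and distance between eye and snap_grip below 0.105 m), for 0.02 s.
At the end, for the whole second after the job is handed in: The bar of the round master's eye is inside the throat of the snap hook (between the legs, above the gate, below the roof), the gate is shut (within 0.1 rad), and the handle stands on the eye within 0.6 rad (34 degrees) of upright by itself; the gate no longer swings (under 0.3 rad/s) (x of eye in the frame of snap_grip between -0.016 and 0.016 m and y of eye in the frame of snap_grip between -0.034 and 0.034 m and z of eye in the frame of snap_grip between -0.086 and -0.045 m and value of joint gate below 0.1 rad and angle between snap_grip's own z axis and vertical below 0.6 rad and velocity of joint gate between -0.3 and 0.3 rad/s); the robot touches nothing.
It also fails if it takes over 38 s, if anything falls off the work surface, if the arm or the gripper's body presses on something with over 40 N, if the wrist force passes 120 N, or if a joint passes its speed limit or range.

## Working session

There is one attempt and no reset: what is moved stays moved. The work goes in short steps, Python scripts to look and compute and a tool call to move; the robot and the scene stay as the last step left them, time stands still between calls to the robot, and variables do not carry over. Pictures are saved under pics/ and viewed, and the job is handed in when it is done.

Besides the shell and the picture viewer there is one more tool, called after "Call:" as name(argument=value, ...), one argument or row to a line, values as JSON. arm_command: Moves the arm, as the interface text tells. Its arguments: {"type":"object","properties":{"deltas":{"type":"array"}},"required":["deltas"]}

```bash
mkdir -p pics; ls
cat > h.py <<'E'
import numpy as np,cv2,json
from bench import monitor,imaging,job_done
def snap(name,tag):
    d=imaging.capture(name); im=np.array(d['image']); cv2.imwrite(f'pics/{tag}.png',im[:,:,::-1])
    json.dump({k:(np.array(v).tolist()) for k,v in d.items() if k!='image'},open(f'pics/{tag}.json','w'))
    return d
E
python3 - <<'E'
from h import *
for n in('side','top'):
    d=snap(n,n+'0'); print({k:(v if k!='extrinsics' else np.round(v,4).tolist()) for k,v in d.items() if k!='image'})
print(monitor.read_state())
E
```

```text
pics
{'fov_y': 57.81907236391639, 'cx': 282.70262845466505, 'cy': 215.20918391671006, 'extrinsics': [[0.9497, -0.313, 0.0061, -0.4575], [0.1821, 0.5681, 0.8026, -0.1572], [-0.2546, -0.7611, 0.5965, -0.6894], [0.0, 0.0, 0.0, 1.0]]}
{'fov_y': 54.556354045579006, 'cx': 282.50720572786537, 'cy': 216.31631446270282, 'extrinsics': [[-0.0087, -0.9997, 0.0216, -0.0103], [0.9974, -0.0071, 0.0711, -0.4863], [-0.0709, 0.0222, 0.9972, -0.8923], [0.0, 0.0, 0.0, 1.0]]}
{'clock': 0.1, 'q': array([-1.25752958,  0.61579395, -0.01260322,  1.4247024 ,  0.00811916,
        1.10338872, -0.0403983 ]), 'qd': array([-0.00074455, -0.0035438 ,  0.00052697, -0.00215965, -0.00070702,
        0.00031794,  0.00096023]), 'tau': array([ 5.03530282e-04, -4.60039473e+01,  2.09591947e-01, -1.66244334e+01,
       -6.12992328e-02,  1.69753080e-02,  1.01654089e-04]), 'eef_pos': array([0.21645223, 0.61236701, 0.30172739]), 'tool_rot': array([[ 3.33205396e-01,  9.42854006e-01, -6.98681053e-04],
       [ 9.42851601e-01, -3.33206125e-01, -2.13020642e-03],
       [-2.24127847e-03,  5.10437258e-05, -9.99997487e-01]]), 'contact_force': array([0.69758598, 0.27416265, 0.45457778]), 'ft_torque': array([-0.02034358, -0.03458992,  0.01435302]), 'gripper_width': 0.0929076511213043}
```

View pics/side0.png

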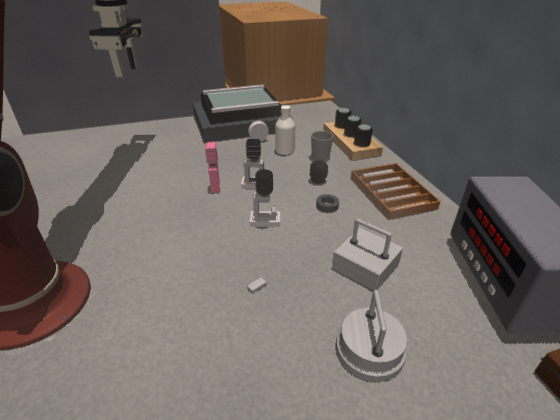

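View pics/top0.png

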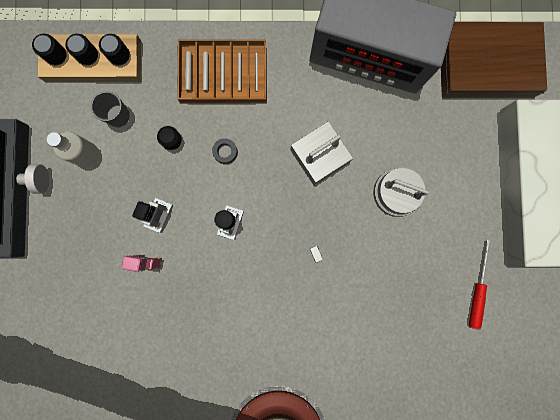

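```bash
cat >> h.py <<'E'
def crop(tag,x0,y0,x1,y1,s,out):
    im=cv2.imread(f'pics/{tag}.png')[y0:y1,x0:x1]
    im=cv2.resize(im,None,fx=s,fy=s,interpolation=cv2.INTER_CUBIC)
    for x in range((x0+9)//10*10,x1,10): cv2.line(im,(int((x-x0+.5)*s),0),(int((x-x0+.5)*s),6 if x%50 else 16),(0,255,255),1)
    for y in range((y0+9)//10*10,y1,10): cv2.line(im,(0,int((y-y0+.5)*s)),(6 if y%50 else 16,int((y-y0+.5)*s)),(0,255,255),1)
    cv2.imwrite(f'pics/{out}.png',im)
def proj(tag,P):
    d=json.load(open(f'pics/{tag}.json'));E=np.array(d['extrinsics']);f=210/np.tan(np.radians(d['fov_y']/2))
    p=np.atleast_2d(P)@E[:3,:3].T+E[:3,3]
    return np.c_[d['cx']+f*p[:,0]/-p[:,2],d['cy']-f*p[:,1]/-p[:,2]]
def ray(tag,u,v):
    d=json.load(open(f'pics/{tag}.json'));E=np.array(d['extrinsics']);f=210/np.tan(np.radians(d['fov_y']/2))
    r=E[:3,:3].T@np.array([(u-d['cx'])/f,-(v-d['cy'])/f,-1]); c=-E[:3,:3].T@E[:3,3]
    return c,r
def atz(tag,u,v,z):
    c,r=ray(tag,u,v); return c+r*(z-c[2])/r[2]
E
python3 - <<'E'
from h import *
crop('side0',180,120,340,240,5,'c1'); crop('top0',110,180,260,280,5,'c2')
crop('side0',310,210,430,390,3.3,'c3'); crop('top0',280,110,440,225,5,'c4')
s=monitor.read_state(); R=s['tool_rot'];p=s['eef_pos']
for t in('side0','top0'): print(proj(t,np.array([p,p+R[:,2]*.084+R[:,0]*.0465,p+R[:,2]*.084-R[:,0]*.0465,[0,0,0]])))
E
```

```text
[[119.70846676  40.9517733 ]
 [132.60610594  68.13041956]
 [121.12651429  77.74477205]
 [ 30.3521972  301.89661518]]
[[-141.69156925  390.20169496]
 [-116.49790203  363.15731641]
 [ -63.85373473  381.47427153]
 [ 277.7925785   438.25502853]]
```

View pics/c1.png

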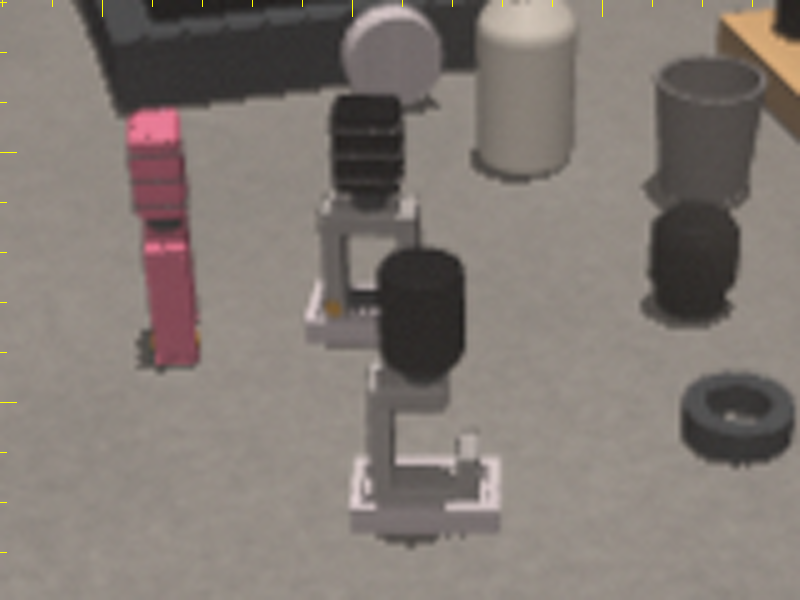

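View pics/c2.png

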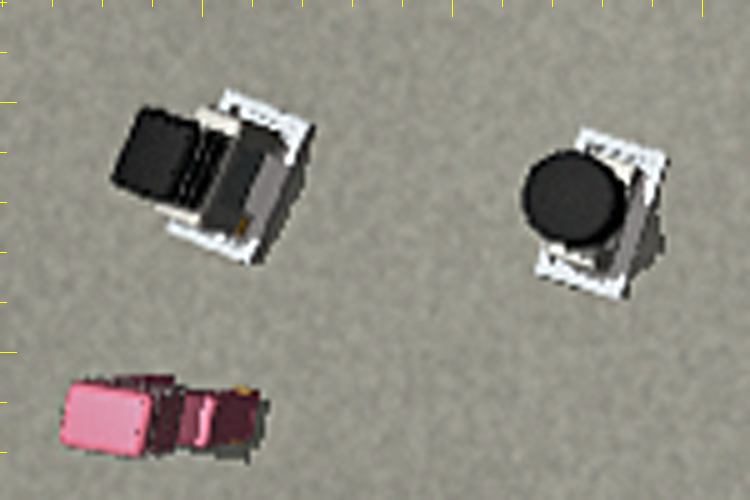

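View pics/c3.png

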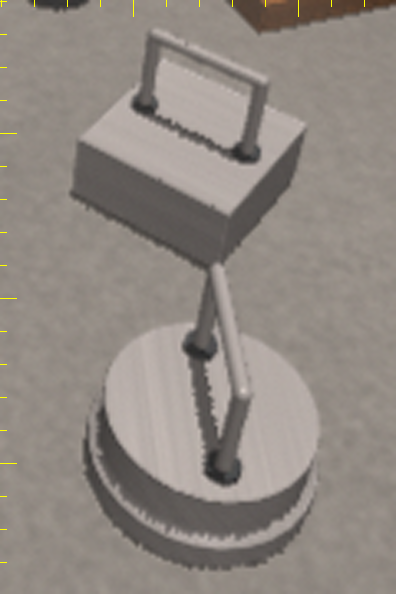

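View pics/c4.png

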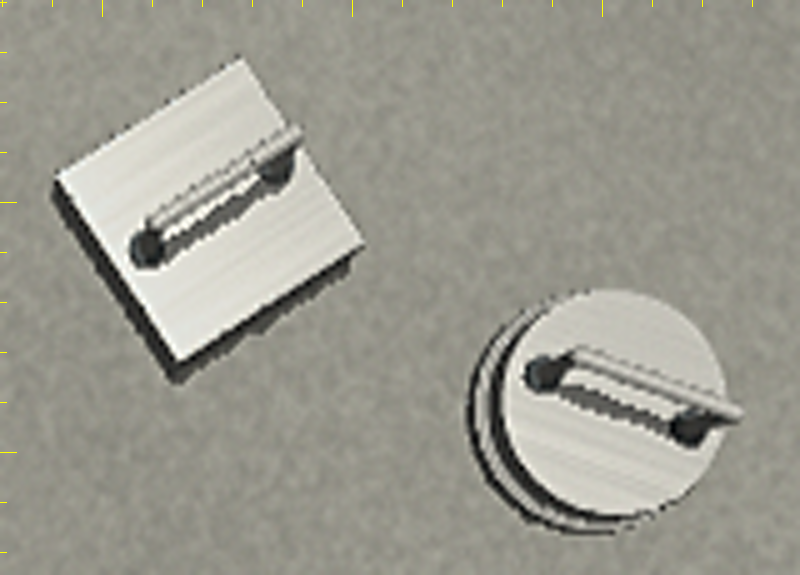

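Run:
```python
from h import *
crop('side0',235,130,275,195,9,'d1'); crop('top0',128,195,178,237,14,'d2')
crop('side0',360,285,395,355,8,'d3'); crop('top0',375,170,435,200,13,'d4')
```

```text
(no output)
```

View pics/d1.png

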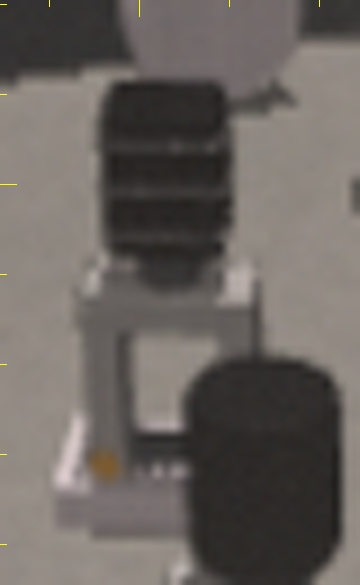

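View pics/d2.png

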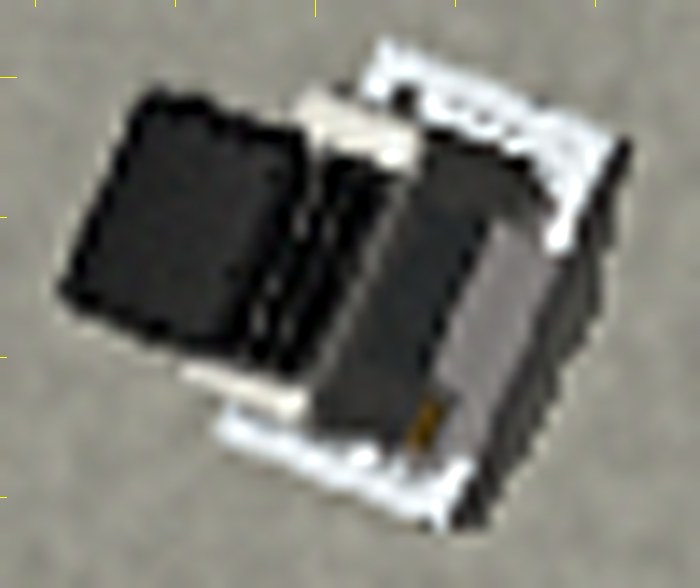

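View pics/d3.png

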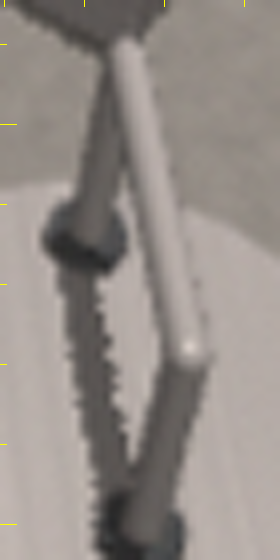

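View pics/d4.png

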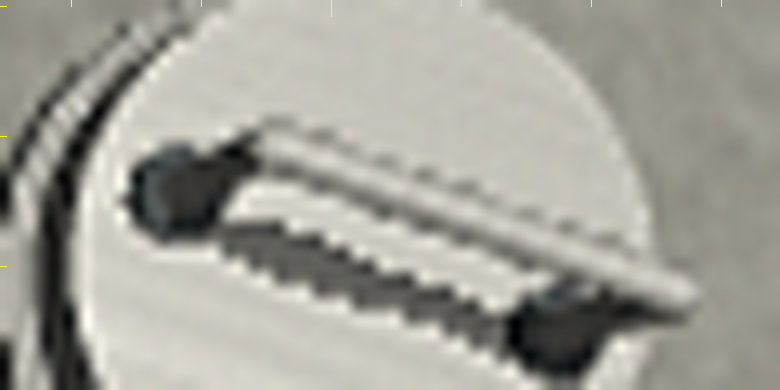

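```bash
cat >> h.py <<'E'
def tri(a,b):
    A=[];B=[]
    for t,u,v in(a,b):
        c,r=ray(t,u,v);r/=np.linalg.norm(r);M=np.eye(3)-np.outer(r,r);A.append(M);B.append(M@c)
    P=np.linalg.solve(sum(A),sum(B)); return np.round(P,4),[np.round(np.linalg.norm(A[i]@P-B[i]),4) for i in(0,1)]
E
python3 - <<'E'
from h import *
def D(n,x,y):
    o={'d1':('side0',235,130,9),'d2':('top0',128,195,14),'d3':('side0',360,285,8),'d4':('top0',375,170,13)}[n]
    return o[0],o[1]+x/o[3]-.5,o[2]+y/o[3]-.5
a=atz(*D('d2',183,218),.130);print('grip top@.13',a)
for c in((150,90),(300,130),(240,345),(60,293)): print(' corner',atz(*D('d2',*c),.13)[:2])
print('grip side@.107',atz(*D('d1',167,168),.107))
print('pin',tri(D('d2',425,425),D('d1',105,462)))
for c in((385,40),(610,145),(460,515),(215,425)): print(' stand',atz(*D('d2',*c),.014)[:2])
for p,q in(((262,140),(125,50)),((688,295),(190,350))):
    print('eye',atz(*D('d4',*p),.1035),atz(*D('d3',*q),.1035),tri(D('d4',*p),D('d3',*q)))
print('bases', atz(*D('d4',180,195),.047),atz(*D('d4',560,330),.047))
print('bases side', atz(*D('d3',85,240),.047),atz(*D('d3',140,530),.047))
E
```

```text
grip top@.13 [0.49231646 0.26422114 0.13      ]
 corner [0.51021521 0.26906173]
 corner [0.50449169 0.24826339]
 corner [0.47458503 0.25609248]
 corner [0.48199199 0.28098699]
grip side@.107 [0.4898427  0.26360772 0.107     ]
pin (array([0.4682, 0.2628, 0.0161]), [np.float64(0.001), np.float64(0.001)])
 stand [0.53093104 0.27036645]
 stand [0.51386151 0.23447851]
 stand [0.45501815 0.25752022]
 stand [0.46961224 0.29634972]
eye [ 0.55240083 -0.24251362  0.1035    ] [ 0.54762185 -0.24746903  0.1035    ] (array([ 0.5521, -0.2436,  0.0981]), [np.float64(0.0012), np.float64(0.0012)])
eye [ 0.52743827 -0.30929119  0.1035    ] [ 0.52419541 -0.31171738  0.1035    ] (array([ 0.5269, -0.31  ,  0.1004]), [np.float64(0.001), np.float64(0.001)])
bases [ 0.5521414  -0.24547546  0.047     ] [ 0.52892181 -0.30909636  0.047     ]
bases side [ 0.54832102 -0.24717829  0.047     ] [ 0.52560927 -0.30939799  0.047     ]
```

Call:
arm_command(
  deltas=[
    [-2.4,3.8,0,0,0,0.165,-1],
    [-4.8,7.5,0,0,0,0.33,-1],
    [-7.2,11.3,0,0,0,0.495,-1],
    [-9.5,15,0,0,0,0.66,-1],
    [-11.9,18.8,0,0,0,0.825,-1],
    [-14.3,22.5,0,0,0,0.99,-1],
    [-16.6,26.3,0,0,0,1.155,-1],
    [-19,30,0,0,0,1.32,-1],
    [-21.4,33.8,0,0,0,1.485,-1],
    [-23.7,37.5,0,0,0,1.614,-1],
  ],
)

```text
clock: 1.35
eef_pos: [0.4917, 0.2632, 0.3024]
tool_rot: [[0.926, -0.378, -0.001], [-0.378, -0.926, -0.0], [-0.001, 0.001, -1.0]]
contact_force: [1.1, 0.3, -0.0]
gripper_width: 0.0932
```

Call:
arm_command(
  deltas=[
    [0,0,0,0,0,0,-1],
    [0,0,0,0,0,0,-1],
  ],
)

```text
clock: 1.6
eef_pos: [0.4905, 0.2651, 0.3023]
tool_rot: [[0.928, -0.372, -0.002], [-0.372, -0.928, 0.0], [-0.002, 0.0, -1.0]]
contact_force: [-0.4, 0.5, -0.3]
gripper_width: 0.0931
```

Run:
```python
from h import *
snap('side','side1');snap('top','top1');s=monitor.read_state();print(s['clock'],s['eef_pos'],s['tool_rot'].round(3),s['q'].round(2))
R=s['tool_rot'];p=s['eef_pos']
for t in('side1','top1'): print(proj(t,np.array([p,p+R[:,2]*.084+R[:,0]*.0465,p+R[:,2]*.084-R[:,0]*.0465])))
crop('side1',190,60,340,230,3.5,'e1');crop('top1',70,120,240,300,4,'e2')
```

```text
1.7 [0.49010617 0.26602303 0.3023439 ] [[ 0.929 -0.37  -0.002]
 [-0.37  -0.929  0.001]
 [-0.002 -0.    -1.   ]] [-0.82  0.5   0.45  1.71 -0.25  0.99 -0.67]
[[249.30096671  67.04930412]
 [270.79300528 104.9357892 ]
 [231.1221897  103.75119858]]
[[102.43424334 201.74144528]
 [133.29452704 182.17038853]
 [112.18929694 232.09745689]]
```

View pics/e1.png

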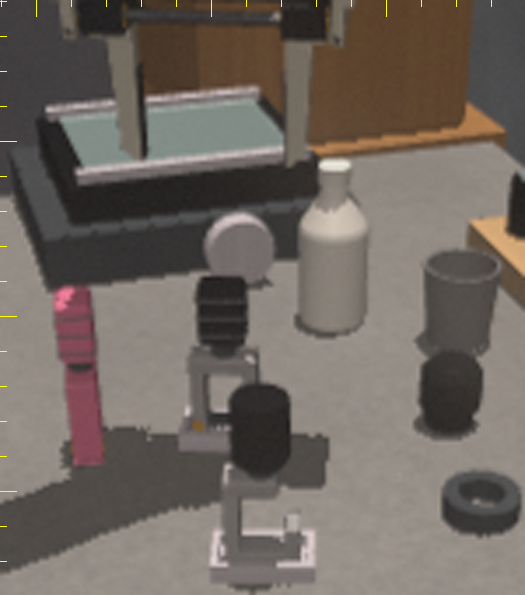

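View pics/e2.png

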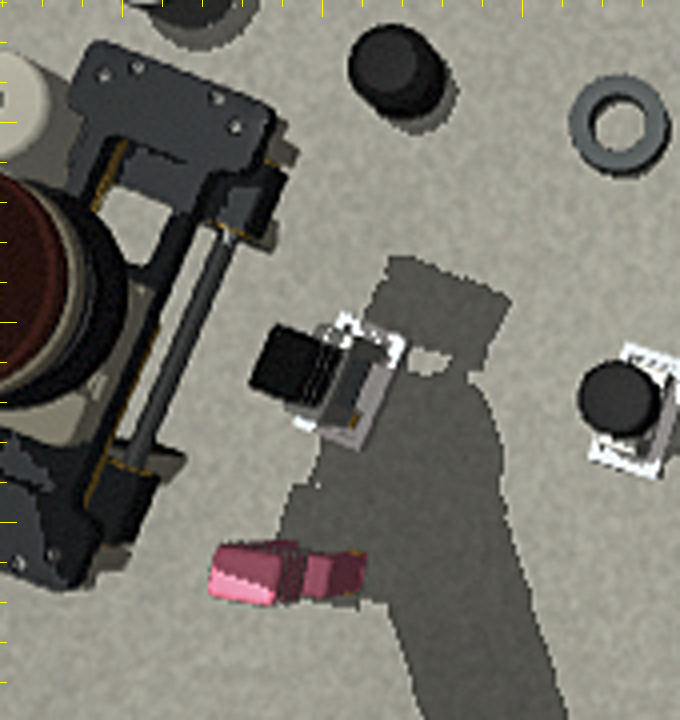

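Run:
```python
from h import *
s=monitor.read_state();print(s['clock'],s['eef_pos'],s['tool_rot'][:,0])
R=s['tool_rot'];p=s['eef_pos']
# pink grip top centre in c2 (107,417), top corner extents
for x,y in((107,417),(72,383),(150,390),(140,455),(62,440)): print(atz('top0',110+x/5-.5,180+y/5-.5,.125))
print('pink side top', atz('side0',180+157/5-.5,120+125/5-.5,.125),'base',atz('side0',180+178/5-.5,120+360/5-.5,0))
for z in(-.064,-.0465): print((p+R[:,0]*z)[:2])
```

```text
1.7 [0.49010617 0.26602303 0.3023439 ] [ 0.92885023 -0.37045175 -0.00165796]
[0.39014437 0.28281074 0.125     ]
[0.40338877 0.29651017 0.125     ]
[0.40040666 0.26643751 0.125     ]
[0.37539051 0.26987669 0.125     ]
[0.38145633 0.29993589 0.125     ]
pink side top [0.38864346 0.27852207 0.125     ] base [0.38341375 0.26202598 0.        ]
[0.43065976 0.28973194]
[0.44691463 0.28324903]
```

Call:
arm_command(
  deltas=[
    [0,0,3,0,0,0,-0.5],
    [0,0,6,0,0,0,-0.5],
    [0,0,8,0,0,0,-0.5],
    [0,0,9,0,0,0,-0.5],
    [0,0,9,0,0,0,-0.5],
  ],
)

```text
clock: 2.33
eef_pos: [0.4907, 0.2651, 0.2124]
tool_rot: [[0.928, -0.372, -0.001], [-0.372, -0.928, -0.0], [-0.001, 0.001, -1.0]]
contact_force: [-0.3, -0.2, 0.5]
gripper_width: 0.0696
```

Run:
```python
from h import *
snap('side','side2');snap('top','top2');s=monitor.read_state();print(s['clock'],s['eef_pos'],s['tool_rot'].round(3),s['contact_force'])
crop('side2',190,80,310,230,5,'f1')
R=s['tool_rot'];p=s['eef_pos'];print(proj('side2',[p+R[:,2]*.084+R[:,0]*.035,p+R[:,2]*.084-R[:,0]*.035]))
```

```text
2.425 [0.49149269 0.26490508 0.2134802 ] [[ 0.928 -0.373  0.001]
 [-0.373 -0.928  0.001]
 [ 0.001 -0.001 -1.   ]] [-0.93589204 -0.23895556  0.667381  ]
[[267.35296649 140.02991213]
 [239.17021192 139.10307243]]
```

View pics/f1.png

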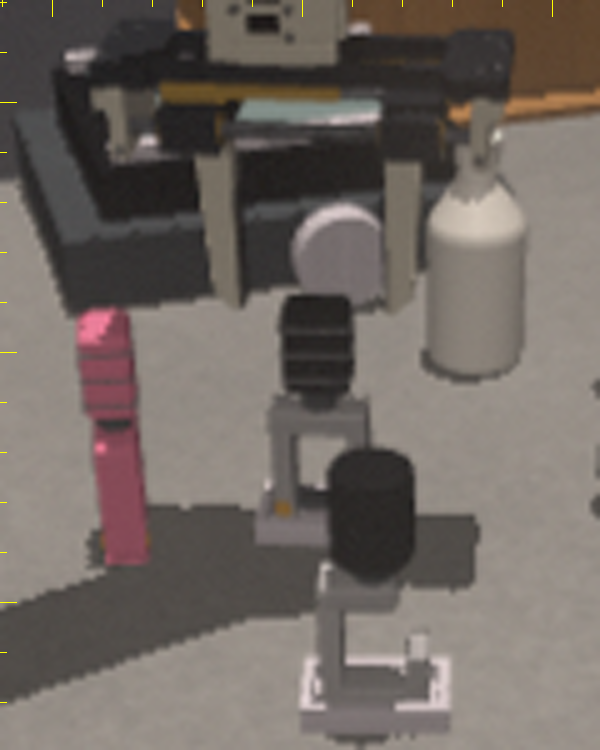

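View pics/top2.png

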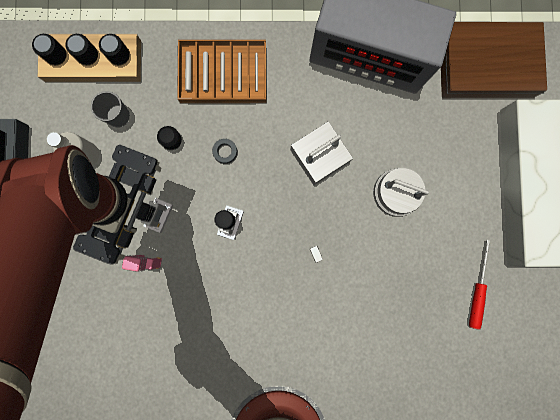

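Run:
```python
from h import *
print(atz('side0',284,153,0))
print(atz('top0',54,139,.15),tri(('top0',54,139),('side0',286,109)))
```

```text
[0.62158976 0.41178263 0.        ]
[0.62791465 0.42404434 0.15      ] (array([0.6341, 0.4356, 0.1284]), [np.float64(0.0004), np.float64(0.0004)])
```

View pics/side2.png

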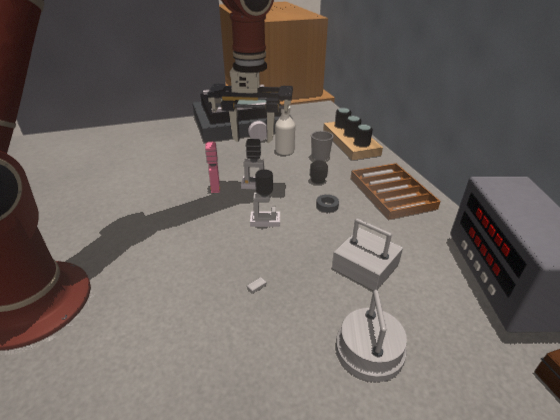

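Call:
arm_command(
  deltas=[
    [0,0,1.5,0,0,0,-0.5],
    [0,0,3,0,0,0,-0.5],
    [0,0,4,0,0,0,-0.5],
    [0,0,4,0,0,0,-0.5],
    [0,0,4,0,0,0,0.2],
    [0,0,4,0,0,0,0.6],
    [0,0,4,0,0,0,1],
    [0,0,4,0,0,0,1],
    [0,0,4,0,0,0,1],
  ],
)

```text
clock: 3.55
eef_pos: [0.4911, 0.2645, 0.1729]
tool_rot: [[0.928, -0.374, -0.0], [-0.374, -0.928, 0.0], [-0.0, -0.0, -1.0]]
contact_force: [-0.8, -0.0, 1.7]
gripper_width: 0.0336
```

Run:
```python
from h import *
snap('side','side3');s=monitor.read_state();print(s['clock'],s['eef_pos'],s['tool_rot'].round(3),s['contact_force'],s['ft_torque'],s['gripper_width'])
crop('side3',190,80,310,230,5,'g1')
```

```text
3.6 [0.4911119  0.26446445 0.17289918] [[ 0.928 -0.374 -0.   ]
 [-0.374 -0.928  0.   ]
 [-0.    -0.    -1.   ]] [-1.82564984  0.01142602  0.89395589] [-0.08462648  0.19792198 -0.0175493 ] 0.034247663204153435
```

View pics/g1.png

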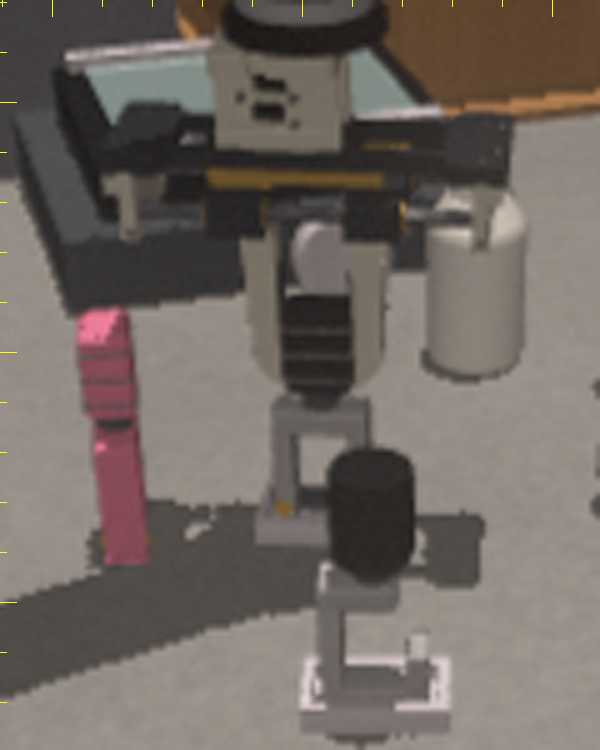

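Call:
arm_command(
  deltas=[
    [0,0,-1,0,0,0,1],
    [0,0,-2.5,0,0,0,1],
    [0,0,-5,0,0,0,1],
    [0,0,-8,0,0,0,1],
    [0,0,-12,0,0,0,1],
    [0,0,-15,0,0,0,1],
    [0,0,-16,0,0,0,1],
    [0,0,-16,0,0,0,1],
  ],
)

```text
clock: 4.6
eef_pos: [0.491, 0.2643, 0.333]
tool_rot: [[0.928, -0.374, 0.0], [-0.374, -0.928, 0.0], [0.0, -0.0, -1.0]]
contact_force: [-0.7, -0.3, -2.6]
gripper_width: 0.0338
```

Run:
```python
from h import *
snap('side','side4');snap('top','top4');s=monitor.read_state();print(s['clock'],s['eef_pos'],s['tool_rot'].round(3),s['contact_force'],s['ft_torque'],s['gripper_width'],s['q'].round(2))
R=s['tool_rot'];d=np.array([.5395,-.2768,0])-s['eef_pos']*[1,1,0];print(R.T@d, np.degrees(np.arctan2(R[1,0],R[0,0])))
```

```text
4.7 [0.49044015 0.26420628 0.33144435] [[ 0.928 -0.374 -0.003]
 [-0.374 -0.928 -0.001]
 [-0.002  0.002 -1.   ]] [-0.79308342  0.80577863 -2.52478758] [-0.05579868  0.145864    0.02370644] 0.03367582246010699 [-0.83  0.47  0.46  1.66 -0.23  1.06 -0.68]
[0.24762191 0.48350562 0.00060579] -21.93721651692758
```

View pics/side4.png

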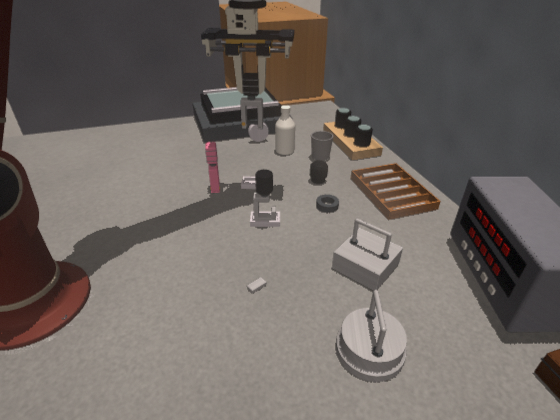

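Call:
arm_command(
  deltas=[
    [1,2,0,0,0,0,1],
    [3,6,0,0,0,0,1],
    [5.5,11,0,0,0,-0.01,1],
    [8,16,0,0,0,-0.01,1],
    [10.5,20.5,0,0,0,-0.01,1],
    [13,25,0,0,0,-0.02,1],
    [15.5,30,0,0,0,-0.02,1],
    [18,35,0,0,0,-0.025,1],
    [20.5,40,0,0,0,-0.025,1],
    [22,43.2,0,0,0,-0.025,1],
  ],
)

```text
clock: 5.95
eef_pos: [0.5315, -0.2238, 0.3321]
tool_rot: [[0.934, -0.356, -0.002], [-0.356, -0.934, -0.002], [-0.002, 0.003, -1.0]]
contact_force: [0.2, 0.6, -2.3]
gripper_width: 0.0337
```

Call:
arm_command(
  deltas=[
    [1.5,3,0,0,0,0,1],
    [2.5,5,0,0,0,0,1],
    [2.5,5,0,0,0,0,1],
    [2.5,5,0,0,0,0,1],
  ],
)

```text
clock: 6.45
eef_pos: [0.5392, -0.2734, 0.3321]
tool_rot: [[0.937, -0.35, -0.001], [-0.35, -0.937, 0.002], [-0.002, -0.001, -1.0]]
contact_force: [-0.3, -0.1, -3.3]
gripper_width: 0.0338
```

Run:
```python
from h import *
snap('side','side5');snap('top','top5');s=monitor.read_state();print(s['clock'],s['eef_pos'],s['tool_rot'].round(3),s['contact_force'],s['q'].round(2))
R=s['tool_rot'];d=np.array([.5395,-.2768,0])-s['eef_pos']*[1,1,0];print(R.T@d, np.degrees(np.arctan2(R[1,0],R[0,0])))
crop('side5',310,130,440,370,2.5,'i1')
```

```text
6.55 [ 0.53974274 -0.27265317  0.33246681] [[ 0.937 -0.349 -0.001]
 [-0.349 -0.937  0.001]
 [-0.001 -0.001 -1.   ]] [ 0.28796574  0.3603083  -2.8431515 ] [ 0.13  0.55  0.5   1.53 -0.28  1.13  0.34]
[ 1.21816098e-03  3.97129639e-03 -5.96044777e-06] -20.40297596457751
```

View pics/i1.png

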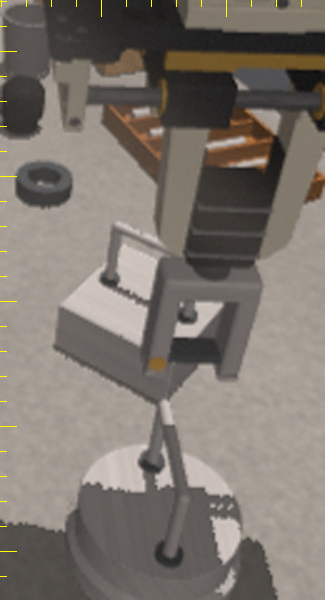

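View pics/top5.png

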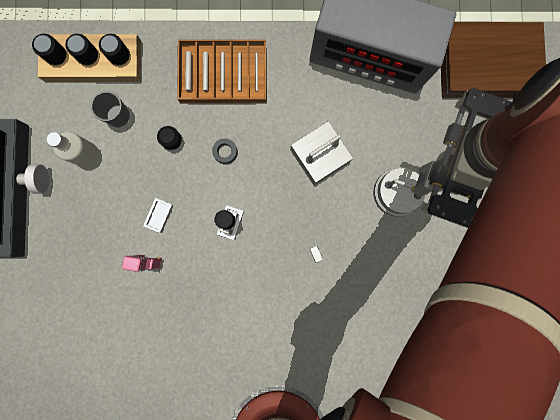

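Call:
arm_command(
  deltas=[
    [0.1,0.4,1.5,0,0,0,1],
    [0.1,0.4,3,0,0,0,1],
    [0.1,0.4,4.5,0,0,0,1],
    [0.1,0.4,4.5,0,0,0,1],
    [0.1,0.4,4.5,0,0,0,1],
  ],
)

```text
clock: 7.18
eef_pos: [0.5395, -0.2784, 0.2879]
tool_rot: [[0.937, -0.35, 0.0], [-0.35, -0.937, -0.0], [0.0, 0.0, -1.0]]
contact_force: [0.3, -0.2, -1.9]
gripper_width: 0.034
```

Run:
```python
from h import *
snap('side','side6');s=monitor.read_state();print(s['clock'],s['eef_pos'],s['tool_rot'].round(3),s['contact_force'],s['q'].round(2))
R=s['tool_rot'];d=np.array([.5395,-.2768,0])-s['eef_pos']*[1,1,0];print(R.T@d, np.degrees(np.arctan2(R[1,0],R[0,0])))
crop('side6',330,190,430,350,4.5,'j1')
g=s['eef_pos']+R[:,2]*.065
H=np.c_[R[:,0],-R[:,1],-R[:,2]]
pts=[g+H@np.array(v) for v in((-.025,-.011,-.102),(-.014,-.011,-.102),(.014,-.011,-.102),(.025,-.011,-.102))]
print(proj('side6',np.array(pts)).round(1)); print(H.round(2))
```

```text
7.225 [ 0.53956307 -0.27846547  0.28822321] [[ 0.937 -0.35   0.001]
 [-0.35  -0.937 -0.001]
 [ 0.001  0.    -1.   ]] [-0.92227256 -0.17411614 -2.39917521] [ 0.15  0.6   0.48  1.59 -0.31  1.03  0.37]
[-6.42596431e-04 -1.53780488e-03 -1.26753489e-06] -20.509817182945717
[[366.4 304.7]
 [374.3 304.9]
 [394.3 305.6]
 [402.3 305.9]]
[[ 0.94  0.35 -0.  ]
 [-0.35  0.94  0.  ]
 [ 0.   -0.    1.  ]]
```

View pics/j1.png

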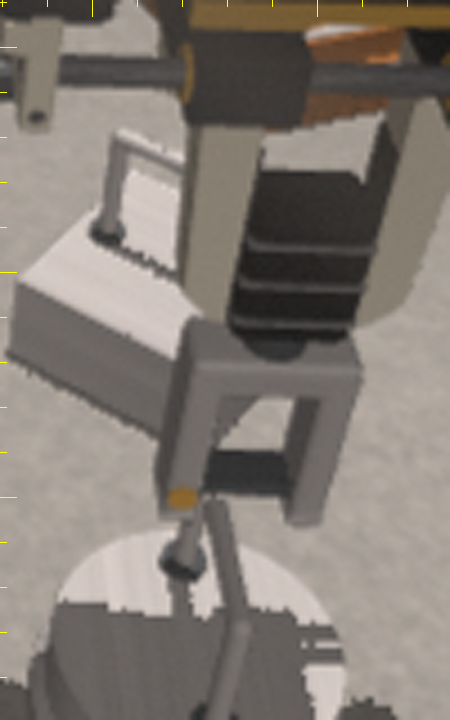

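Call:
arm_command(
  deltas=[
    [-0.1,0,1,0,0,0,1],
    [-0.1,-0.1,2,0,0,0,1],
    [-0.1,-0.1,2.8,0,0,0,1],
    [-0.1,-0.1,3.6,0,0,0,1],
    [-0.1,-0.1,4.4,0,0,0,1],
    [-0.1,-0.1,4.4,0,0,0,1],
  ],
)

```text
clock: 7.98
eef_pos: [0.5382, -0.277, 0.2434]
tool_rot: [[0.937, -0.35, -0.002], [-0.35, -0.937, 0.0], [-0.002, 0.0, -1.0]]
contact_force: [-1.2, 1.1, 2.5]
gripper_width: 0.034
```

Run:
```python
from h import *
snap('side','side7');s=monitor.read_state();print(s['clock'],s['eef_pos'],s['tool_rot'].round(3),s['contact_force'],s['gripper_width'])
crop('side7',330,190,430,350,4.5,'k1')
```

```text
8.025 [ 0.5380663  -0.27694594  0.24357411] [[ 0.937 -0.351 -0.002]
 [-0.351 -0.937  0.001]
 [-0.002  0.    -1.   ]] [-1.6453591   1.58708032  2.8826801 ] 0.03375974909052234
```

View pics/k1.png

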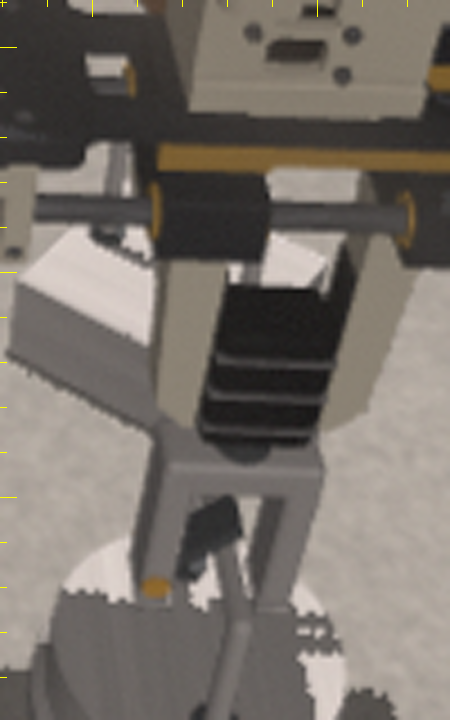

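Call:
arm_command(
  deltas=[
    [0,0,0.8,0,0,0,1],
    [0,0,1.5,0,0,0,1],
    [0,0,2,0,0,0,1],
    [0,0,2.4,0,0,0,1],
    [0,0,2.7,0,0,0,1],
    [0,0,2.7,0,0,0,1],
  ],
)

```text
clock: 8.78
eef_pos: [0.539, -0.277, 0.2166]
tool_rot: [[0.937, -0.35, 0.0], [-0.35, -0.937, -0.0], [0.001, 0.0, -1.0]]
contact_force: [0.4, 0.5, -2.5]
gripper_width: 0.034
```

Run:
```python
from h import *
snap('side','side8');s=monitor.read_state();print(s['clock'],s['eef_pos'],s['tool_rot'].round(3),s['contact_force'],s['gripper_width'])
crop('side8',330,190,430,350,4.5,'l1')
```

```text
8.825 [ 0.5389093  -0.27702132  0.21674154] [[ 0.937 -0.35   0.   ]
 [-0.35  -0.937 -0.   ]
 [ 0.001  0.    -1.   ]] [ 0.40238396 -0.60178466 -2.24639996] 0.03375902234408284
```

View pics/l1.png

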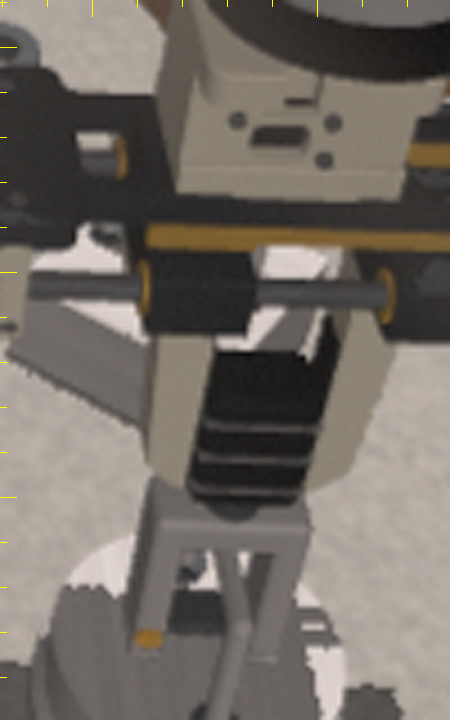

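Call:
arm_command(
  deltas=[
    [0,0,0.1,0,0,0,1],
    [0,0,0.15,0,0,0,1],
    [0,0,0.15,0,0,0,1],
  ],
)

```text
clock: 9.2
eef_pos: [0.5389, -0.2771, 0.2162]
tool_rot: [[0.937, -0.35, 0.001], [-0.35, -0.937, -0.0], [0.001, -0.0, -1.0]]
contact_force: [-1.2, 0.8, 5.0]
gripper_width: 0.0342
```

Call:
arm_command(
  deltas=[
    [0,0,-0.06,0,0,0,1],
    [0,0,-0.06,0,0,0,1],
    [0,0,-0.06,0,0,0,0.2],
    [0,0,-0.06,0,0,0,0.1],
    [0,0,-0.06,0,0,0,0],
  ],
)

```text
clock: 9.82
eef_pos: [0.5386, -0.2769, 0.2155]
tool_rot: [[0.937, -0.35, -0.001], [-0.35, -0.937, 0.0], [-0.001, 0.0, -1.0]]
contact_force: [0.7, 0.9, 0.7]
gripper_width: 0.0456
```

Run:
```python
from h import *
snap('side','side9');s=monitor.read_state();print(s['clock'],s['eef_pos'],s['contact_force'],s['gripper_width'])
crop('side9',330,190,430,350,4.5,'m1')
```

```text
9.875 [ 0.53863365 -0.27689141  0.21553581] [ 0.67689777 -0.09094543 -0.21378615] 0.04601432609627544
```

View pics/m1.png

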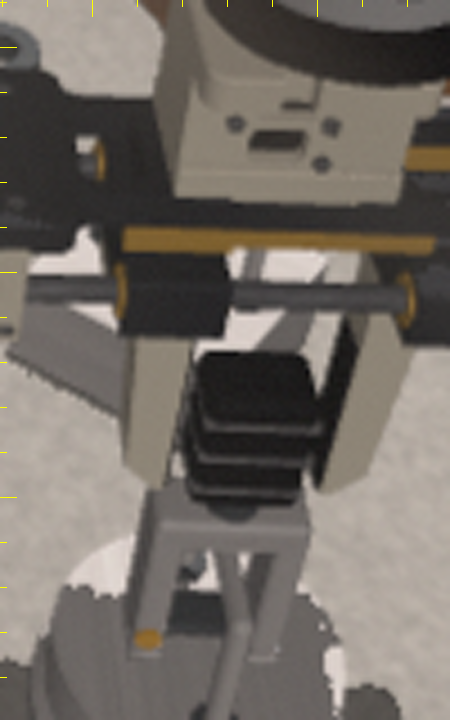

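Call:
arm_command(
  deltas=[
    [0,0,0,0,0,0,-0.3],
    [0,0,0,0,0,0,-0.6],
    [0,0,0,0,0,0,-1],
    [0,0,0,0,0,0,-1],
  ],
)

```text
clock: 10.38
eef_pos: [0.5387, -0.2769, 0.2159]
tool_rot: [[0.937, -0.35, -0.0], [-0.35, -0.937, -0.0], [0.0, 0.0, -1.0]]
contact_force: [-0.2, 0.0, -0.2]
gripper_width: 0.0819
```

Run:
```python
from h import *
snap('side','side10');s=monitor.read_state();print(s['clock'],s['eef_pos'],s['contact_force'],s['gripper_width'])
crop('side10',330,190,430,350,4.5,'n1')
```

```text
10.425 [ 0.53869532 -0.27692438  0.21587866] [ 0.72505875  0.05028678 -0.61431754] 0.08557030922598347
```

View pics/n1.png

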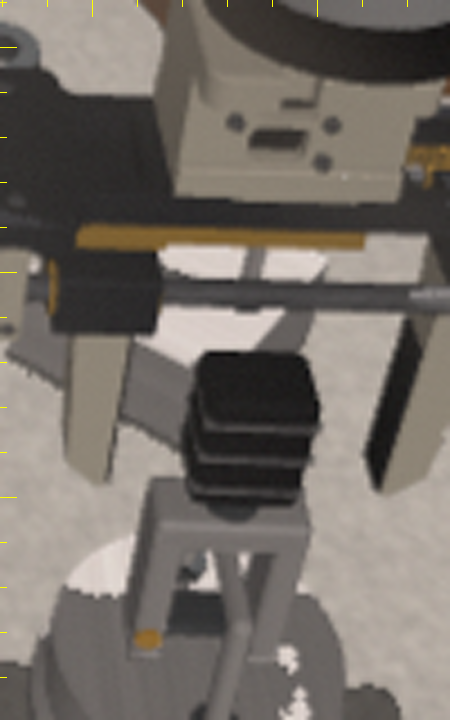

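The handle stands upright on the bar with the fingers well clear of it: grip at about (250,425) in the crop, dark gate flap shut at (200,612). Next I raise the gripper straight up.

Call:
arm_command(
  deltas=[
    [0,0,-2,0,0,0,-1],
    [0,0,-5,0,0,0,-1],
    [0,0,-9,0,0,0,-1],
    [0,0,-13,0,0,0,-1],
    [0,0,-16,0,0,0,-1],
    [0,0,-16,0,0,0,-1],
    [0,0,-16,0,0,0,-1],
    [0,0,-16,0,0,0,-1],
  ],
)

```text
clock: 11.42
eef_pos: [0.5383, -0.2764, 0.3741]
tool_rot: [[0.937, -0.35, -0.003], [-0.35, -0.937, 0.002], [-0.003, -0.0, -1.0]]
contact_force: [0.4, -0.1, -0.2]
gripper_width: 0.093
```

Run:
```python
from h import *
snap('side','side11');snap('top','top11');s=monitor.read_state();print(s['clock'],s['eef_pos'],s['contact_force'],s['gripper_width'])
crop('side11',330,190,430,350,4.5,'o1')
```

```text
11.525 [ 0.5384527  -0.27662652  0.37454842] [0.80038507 0.65015249 0.80838742] 0.09298573002527315
```

View pics/o1.png

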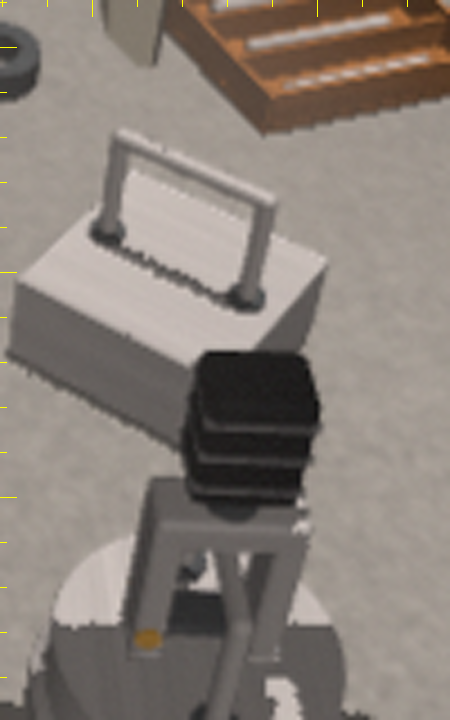

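View pics/top11.png

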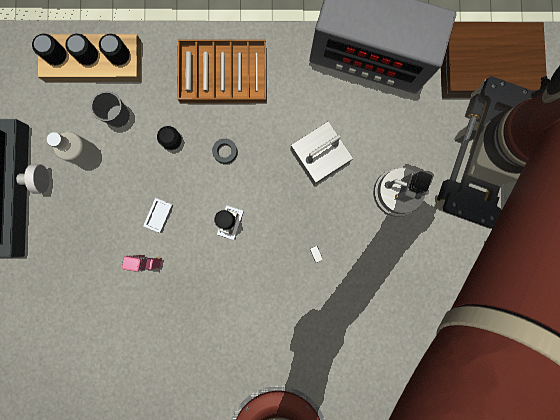

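The handle hasn't moved between the last two views, the gate is shut and the gripper is well clear. I'm handing in.

```bash
python3 -c "
from bench import job_done
print(job_done())"
```

```text
the job is handed in; nothing more can be done
None
```

The snap-hook handle is clipped on the round master's eye and stands there upright by itself. I handed the job in at about 11.5 s of the 38 s.

- **Pick-up:** I took the handle by its rectangular grip, lifted it straight out of its stand and carried it over to the round master.
- **Pressing on:** On the way down a picture showed the bar pushing the gate well open, with the handle still held. I could not read the gate's angle, so the 0.25 rad mark is judged by eye.
- **Seating:** I pressed on until the roof met the bar, which showed as about 7.5 N more on the wrist. I then eased off, opened the gripper and rose straight up.
- **Last checks:** The final side view shows the gate flap shut below the bar and the handle upright. It had not moved since the fingers opened, the gripper was about 16 cm higher, and the wrist force was close to zero.
- **Disagreement:** The two cameras' position estimates for the eye differed by about 4 mm. That is well inside the ±10 mm of free play in the throat.

The pink look-alike, the J-hook handle and the square master were not touched.

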